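# Close the wash jar in the type shop

### The arm

A 6-joint arm with a two-finger parallel gripper is mounted at the origin on the work surface. World frame = base frame: x ahead of the robot, y to its left, z up, the work surface at z = 0. Lengths are in mm, angles in rad, forces in N, time in s.
With the tool pointing down it reaches from about 300 to 750 mm from the base axis. Payload 8.5 kg.
Tool frame: the origin (TCP) lies midway between the tips of the shut fingers; the grasp point (between the pads) lies tcp_to_grasp behind it (tcp_to_grasp is the distance from the TCP to the grasp point, in mm); z points along the fingers, y is the line along which they close (so a half turn about z gives the same grasp; the last joint's range is limited). The gripper opens to 88 mm and grips with 3 to 60 N. Pads are 18 mm wide; open, the fingers measure 123 mm over their backs; the gripper's body (75 mm by 187 mm) begins 45 mm behind the grasp point.
Start: joints at [-0.215, 0.381, 1.297, -0, 1.464, -0.215], TCP at [549.982, 0.002, 238.748] pointing down, gripper open.
Joint ranges: [-3.11, 3.11], [-0.89, 2.33], [0.22, 2.48], [-1.42, 4.56], [0.17, 2.85], [-2.88, 2.88]. Speed limits (rad/s): [2.39, 2.39, 3.14, 3.14, 3.14, 3.14].

### API

Orientations are given as a 3x3 rotation matrix whose columns are the frame's x, y, z axes.
In Python, from cell import * gives the robot as it stands. The module is installed in compiled form; this text tells all that it offers.
- The arm moves only by the tool arm_command, never from a script. Its argument "motion" is a list of rows, each a list of 7 numbers: the shift along the world's x, y, z in units of 50 mm (1.0 is 50 mm), then the turn, a rotation vector about the world's x, y, z in units of 6 degrees (1.0 is 6 degrees), then the closure, from 0 (fully open) to 1 (shut). A call has 1 to 5 rows; each row shifts and turns the commanded pose from where the row before left it; what a row does not reach is not made up. A row lasts 1/10 s, in which the tool goes at most 50 mm and 8.59 degrees, less where a joint would pass 70% of its speed; a pose out of reach is approached as far as the arm can. A call with a number of a shift or a turn outside -1 to 1 is refused whole. A call with a gripper value outside its range is refused whole. The fingers move at their own pace and stop on an object; "newtons" is the grip in N (left out, the last holds). Time passes only in rows, so rows that do not move let the fingers close. It gives the time, the measured TCP pose, the force, the opening and the grip force at its end, in the units of the state.
- sense(): the state, without advancing time (a new reading comes with each control period).
- camera(name): name is "scene" or "side" or "wrist"; returns the picture (480x640x3 uint8, blue, green, red); there is no depth.
- camera_model(name): a dict with "fx", "fy", "cx", "cy" (pixels), "rvec" (rotation vector, rad) and "tvec" (3), from world to camera coordinates, as OpenCV has them. Camera axes: x right, y down, z forward; pixel columns grow to the right and rows downward; lengths in mm; the calibration is good to about 2 mm. A picture is of the moment at which its call begins: read the wrist's pose just before it. camera_model takes no time and is no camera call; for the wrist camera it gives the pose at the moment of the call.
- sign_off(): hands the job in; it is judged then, once.
The state is a dict: "t": time; "joint_pos": joint angles; "joint_vel": joint speeds; "tau": joint torques, N m; "ee_pos": TCP position; "eef_rot": TCP orientation; "ft_force": force on the tool from outside, world axes, zero at the start; "ft_torque": the same for the moment, N m; "opening": finger opening in mm; "grip_force": force on a finger pad.
Only numpy, scipy, OpenCV 4.12 (cv2) and the standard library are available. Lean on these libraries where they do the work, as an engineer would, in place of code of your own. Each camera call takes 0.05 s, during which the arm holds its last target. There are 200 camera calls.

### The job

Raise the slatted roll-top shutter of the wooden box fully until it stays open, take the steel cap with the grip bar out of it, and screw it onto the open wash jar: set it level on the neck, unless it drops into the thread start at once, find the start by turning it backward (anticlockwise from above) until it drops, then turn it clockwise fully home to the stop. Let go of the cap, and leave the shutter open and the other things where they stand.

Things in the scene. Friction and masses are not known exactly. Their poses are not given: they have to be found in the camera images.
- box: The roll-top box, fixed, dark wood, 310 mm deep (x), 320 wide (300 inside); origin at the centre of its underside, which stands on a 4 mm pad. -x is its front, towards the robot. Floor 6 mm up; front wall 68 mm high at x = -147 mm; side walls are half discs up to 216 mm high, with curved steel tracks; a fixed rear cover, up to 210 mm high, roofs all behind x = +65 mm.
- shutter_axis (a point): Middle of the level axis about which the shutter turns along its curved side tracks: 60 mm above the box's origin, axes as the box's, the axis running along y. The slats' outer face lies at radius 154 mm.
- shutter_bar (a point): Middle of the shutter's handle: a round steel bar 12 mm thick, 160 mm long, parallel to the box's y, on a stub at each end, at 195 mm from the axis, so 35 mm clear of the slats. Shut, it stands in front of the axis, 10 degrees above its level; it rises along the arc and ends 104.5 degrees round from the front level, just behind the axis.
- shutter (a joint): Opening angle of the slatted shutter about its axis, rad: 0 shut, 1.65 fully open at its stop (the front half of the box is then free from above). Stiff: it stays wherever it is left; 2 to 6 N at the bar moves it.
- cap_grip (a point): Centre of the grip bar on top of the loose dark steel cap (0.24 to 0.4 kg). The bar is 74 mm long (own x), 18 mm wide (own y), 43 mm high, and stands on a disc 97 mm across. This point lies 48 mm above the cap's underside, 21 mm above the disc's top, 21 mm below the bar's top.
- cap: The cap; origin at the centre of its underside, z up. It lies upright on the floor of the box's front half. Under the disc hangs a skirt 22 mm deep, with four lugs inside at its lower edge, 7 mm wide and 4 mm high, in the bar's +x, -x, +y and -y directions.
- jar_mouth (a point): Point on the upright axis of the open wash jar at the height of its thread ridges' tops, 7 mm below the rim. Jar: fixed, aluminium, 116 mm across; this point is 125 mm above its underside (129 above the bench). Steel neck 72 mm across, 86 over the threads; rim bevelled, 2 mm radial play to the cap. Four thread starts 90 degrees apart, at an angle this frame does NOT tell.
- jar: The jar; origin at the centre of its underside. Set on, the cap's underside rests on the ridges (level with jar_mouth) or on upright stops (6 mm higher). Turned anticlockwise from above, by 0 to 90 degrees, it drops to -9 mm: thread start, then a stop. Clockwise a stop bars it until it has dropped; then 60 to 80 degrees draw it down to the end stop at -14 mm (cap_grip 34 mm above jar_mouth).
- bottle_center (a point): Amber bottle, bystander, 60 mm diameter, 200 mm high, loose; this point lies half-way up.
- tin_center (a point): Plain steel tin, bystander in the rear half of the box, behind the cap, 60 mm diameter, 55 mm high, loose; this point lies half-way up.
- inkcan_center (a point): Grey ink can, bystander behind the jar, 72 mm diameter, 85 mm high, loose; this point lies half-way up.
Mind the look-alikes: they are no part of the job. What is meant by the jar is not orange or turquoise, and is the smaller of those in its own colour.

How it is judged:
By the outcome, as a careful person would: the job done as asked, in the order asked, and still so for the second after the job is handed in, with the robot touching nothing.
It also fails if it takes over 72 s, if anything falls off the work surface, if the arm or the gripper's body presses on something with over 40 N, if the wrist force passes 120 N, or if a joint passes its speed limit or range.

## Working session

There is one attempt and no reset: what is moved stays moved. The work goes in short steps, Python scripts to look and compute and a tool call to move; the robot and the scene stay as the last step left them, time stands still between calls to the robot, and variables do not carry over. Pictures are saved under pics/ and viewed, at most 12 in all, crops included, and the job is handed in when it is done.

Besides the shell and the picture viewer there is one more tool, called after "Request:" in YAML: its name, and indented under it one key for each argument. arm_command: Moves the arm, as the interface text tells. Shifts and turns lie within -1 to 1; 1 stands for 50 mm of shift or 6 degrees of turn. Its arguments: {"type":"object","properties":{"motion":{"type":"array"},"newtons":{"type":"number"}},"required":["motion"]}

```bash
mkdir -p pics; cat > h.py <<'E'
from cell import *
import numpy as np, cv2
def snap(n,f,crop=None,scale=1):
    im=camera(n)
    cv2.imwrite(f'pics/{f}_full.png',im)
    if crop: x0,y0,x1,y1=crop; im=im[y0:y1,x0:x1]
    if scale!=1: im=cv2.resize(im,None,fx=scale,fy=scale)
    cv2.imwrite(f'pics/{f}.png',im)
def RT(n):
    m=camera_model(n); R=cv2.Rodrigues(np.array(m['rvec'],float))[0]
    return m,R,np.array(m['tvec'],float).ravel()
def onz(n,u,v,z,M=None):
    m,R,t=M or RT(n); d=R.T@np.array([(u-m['cx'])/m['fx'],(v-m['cy'])/m['fy'],1.]); c=-R.T@t
    return (c+d*(z-c[2])/d[2]).round(1)
def proj(n,p,M=None):
    m,R,t=M or RT(n); q=R@np.array(p,float)+t
    return (np.array([m['fx']*q[0],m['fy']*q[1]])/q[2]+[m['cx'],m['cy']]).round(1)
E
python3 -c "
from h import *
snap('scene','a');snap('side','b')
for n in('scene','side','wrist'):
    m,R,t=RT(n);print(n,m['fx'],(-R.T@t).round(),R[2].round(2))
print(sense())"
```

```text
scene 538.4453777112526 [ 837. -183. 1098.] [-0.3   0.13 -0.95]
side 527.7234050643708 [ 114.    9. 1338.] [ 0.3  -0.03 -0.95]
wrist 353.7917535029906 [550.  71. 384.] [-0.   -0.27 -0.96]
{'t': 0.1, 'joint_pos': array([-2.15274646e-01,  3.81108242e-01,  1.29814711e+00,  2.01540080e-05,
        1.46357804e+00, -2.15345398e-01]), 'joint_vel': array([-9.19679787e-04, -1.96619937e-03, -9.16095039e-04, -8.65702120e-04,
        1.33214864e-03,  1.98898445e-05]), 'tau': array([ 3.42670668e-03, -4.38650107e+01, -2.24912524e+01,  7.15119881e-02,
        3.42038926e-02, -1.57015911e-04]), 'ee_pos': array([5.49757631e+02, 6.97357180e-02, 2.38223219e+02]), 'eef_rot': array([[-6.84101691e-05,  9.99999268e-01, -1.20782035e-03],
       [ 9.99999957e-01,  6.87539830e-05,  2.84617322e-04],
       [ 2.84700157e-04, -1.20780083e-03, -9.99999230e-01]]), 'ft_force': array([ 0.11062464,  0.55623939, -0.5400346 ]), 'ft_torque': array([0.02160327, 0.03451166, 0.02464552]), 'grip_force': 0.0, 'opening': 88.2734212892875}
```

View pics/a.png

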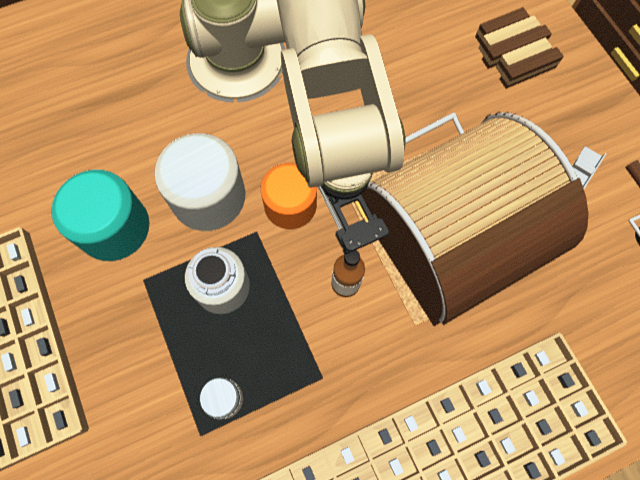

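View pics/b.png

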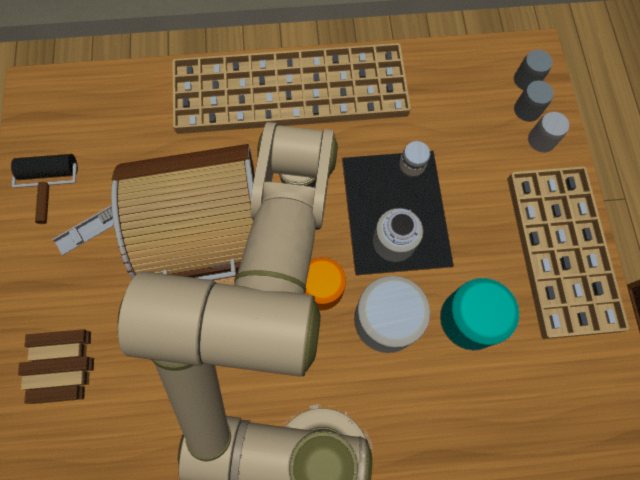

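The big pale object at scene (200,180), the orange one (289,195) and the turquoise one (100,210) are look-alikes. The jar is the small open aluminium one on the dark mat, at scene (215,278) and side (400,230). The box with its shutter bar is at scene (480,210), with the bar near (440,125) in scene and (200,275) in side. The bottle is at scene (348,275), close to the box's right wall, and the ink can is at (220,398). I'll check with one close crop.

```bash
python3 -c "
import cv2,numpy as np
a=cv2.imread('pics/a_full.png')[90:340,150:610];b=cv2.imread('pics/b_full.png')[135:300,100:460]
a=cv2.resize(a,None,fx=1.7,fy=1.7,interpolation=3)[:,:];b=cv2.resize(b,None,fx=2.2,fy=2.2,interpolation=3)
w=np.zeros((600,800,3),np.uint8)
b=b[:,:];a=cv2.imread('pics/a_full.png')
# left: jar scene x4 ; right etc
p=cv2.imread('pics/b_full.png')
w[0:360,0:800]=cv2.resize(p[145:295,100:433],(800,360),interpolation=3)
w[360:600,0:240]=cv2.resize(a[240:320,175:255],(240,240),interpolation=3)
w[360:600,240:480]=cv2.resize(p[200:280,360:440],(240,240),interpolation=3)
w[360:600,480:800]=cv2.resize(a[95:215,390:550],(320,240),interpolation=3)
cv2.imwrite('pics/c.png',w)"
```

```text
(no output)
```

View pics/c.png

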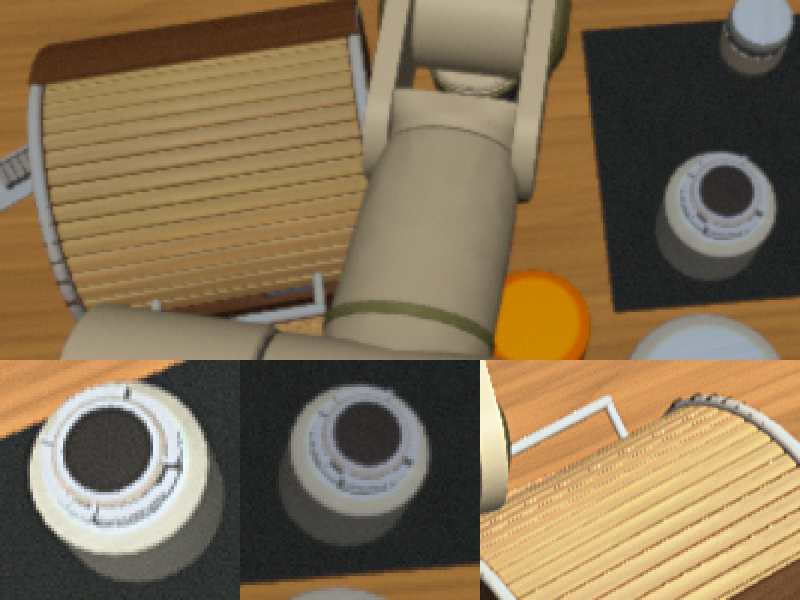

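```bash
python3 -c "
from h import *
print('jar',onz('scene',210.7,269.7,136),onz('side',402.3,224.5,136))
A=onz('scene',454,115,98);print('barL',A,proj('side',A))
B=onz('side',235,275,98);print('barR',B,onz('side',165,280,98))
L=onz('side',117.5,179.6,202);R=onz('side',245.7,160.4,202);print('edge',L,R,np.degrees(np.arctan2(-(L-R)[0],(L-R)[1])),np.hypot(*(L-R)[:2]))
L=onz('scene',568,182,202);R=onz('scene',437,262,202);print('edge',L,R,np.degrees(np.arctan2(-(L-R)[0],(L-R)[1])))
print(onz('scene',348,290,4),onz('scene',350,256,200),onz('side',416,150,89))
"
```

```text
jar [ 518.6 -242.7  136. ] [ 515.1 -240.7  136. ]
barL [404.  348.4  98. ] [161.3 294.1]
barR [435.3 171.6  98. ] [437.8 339.5  98. ]
edge [661.8 421.5 202. ] [685.3 120.9 202. ] 4.470119181014923 301.5171802733636
edge [657.3 412.  202. ] [690.8 122.4 202. ] 6.59846484645148
[634.7  -7.2   4. ] [617.9  -9.1 200. ] [ 733.5 -315.2   89. ]
```

Request:
arm_command:
  motion:
    - [-0.8,0.5,0.3,0,0,1,0.6]
    - [-0.8,0.8,0.2,0.1,-0.99,0,0.6]
    - [-0.7,0.9,0,0.1,-0.99,0,0.6]
    - [-0.7,0.9,0,0.1,-0.99,0,0.6]
    - [-0.5,0.9,0,0.1,-0.99,0,0.6]

```text
t: 0.6
ee_pos: [387.6, 183.1, 262.7]
eef_rot: [[-0.103, 0.908, 0.407], [0.995, 0.094, 0.042], [-0.0, 0.409, -0.912]]
ft_force: [1.2, 0.0, 0.6]
opening: 50.0
grip_force: 0.0
```

Request:
arm_command:
  motion:
    - [-0.2,0.4,-0.2,0.1,-0.99,0,0.65]
    - [0,0.3,-0.4,0.1,-0.99,0,0.65]
    - [0,0,-0.4,0.1,-0.99,0,0.65]
    - [0,0,0,0.05,-0.5,0,0.65]

```text
t: 1.0
ee_pos: [377.6, 217.2, 211.4]
eef_rot: [[-0.104, 0.713, 0.694], [0.995, 0.078, 0.069], [-0.005, 0.697, -0.717]]
ft_force: [0.2, -1.3, -0.3]
opening: 30.8
grip_force: 0.0
```

```bash
python3 -c "
from h import *
s=sense();print(s['ee_pos'].round(1),s['eef_rot'].round(3),s['opening'],s['t'],s['joint_pos'].round(2))
try: print('tg',tcp_to_grasp)
except Exception as e: print(e)
m,R,t=RT('wrist');np.savez('w1',R=R,t=t);print(m)
snap('wrist','d');snap('scene','e');a=cv2.imread('pics/e_full.png')
cv2.imwrite('pics/de.png',np.hstack([cv2.resize(cv2.imread('pics/d.png'),(400,300)),cv2.resize(a[60:330,300:660][:, :340],(400,318))[:300]]))"
```

```text
[377.6 217.2 211.4] [[-0.104  0.713  0.694]
 [ 0.995  0.078  0.069]
 [-0.005  0.697 -0.717]] 30.79786250176978 1.0 [ 0.35  0.04  2.1  -0.63  0.3   0.78]
tg 18.700000000000003
{'fx': 353.7917535029906, 'fy': 353.7917535029906, 'cx': 320.23440779668954, 'cy': 239.3873618339263, 'rvec': array([-2.69692346,  0.01070542, -1.11394165]), 'tvec': array([-433.10409229,  231.48271963,   87.57804972])}
```

View pics/de.png

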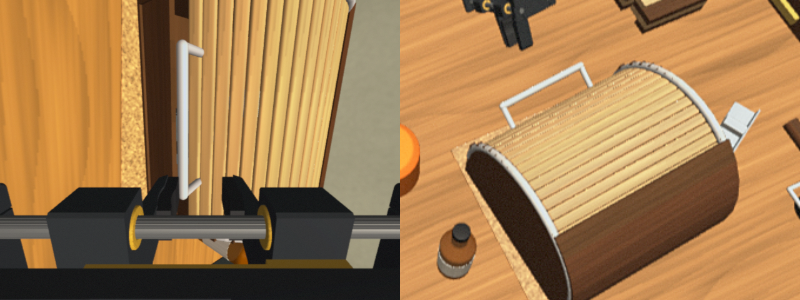

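The scene crop shows the whole bar, from about (388,151) to (454,117) in full-frame pixels. In the wrist picture it runs from about (291,67) to (293,312), midway between the fingers.

```bash
python3 -c "
from h import *
m,R,t=RT('scene');mw=camera_model('wrist');w=np.load('w1.npz');
K=lambda m:np.array([[m['fx'],0,m['cx']],[0,m['fy'],m['cy']],[0,0,1]])
P1=K(m)@np.c_[R,t];P2=K(mw)@np.c_[w['R'],w['t']]
X=cv2.triangulatePoints(P1,P2,np.array([[387.6,453.9],[150.8,116.9]]),np.array([[293,291],[312,67]],float));X=(X[:3]/X[3]).T
print(X.round(1));d=X[1]-X[0];print(np.linalg.norm(d),np.degrees(np.arctan2(-d[0],d[1])),X.mean(0))
for p in([387.6,150.8],[453.9,116.9]):print(onz('scene',*p,98))
for p in([293,312],[291,67]):print(onz('wrist',*p,98,(mw,w['R'],w['t'])))
a=cv2.imread('pics/e_full.png')
L,Rr=onz('scene',300+322/1.176,60+140/1.178,202),onz('scene',300+156/1.176,60+234/1.178,202);print(L,Rr,(L+Rr)/2,np.degrees(np.arctan2(-(L-Rr)[0],(L-Rr)[1])))
"
```

```text
[[433.9 169.1 130.6]
 [419.9 332.9 125.8]]
164.49645207719888 4.903420338432216 [426.9134498  251.02664909 128.21101455]
[420.7 181.4  98. ]
[407.9 346.   98. ]
[462.2 148.9  98. ]
[444.5 345.   98. ]
[656.4 425.1 202. ] [682.4 118.5 202. ] [669.4 271.8 202. ] 4.847145142716031
```

The bar lies at about (427,251,127), so the shutter starts slightly open, about 19° round. That puts the axis near (610,266,64) with a yaw of about 5°. Next I grasp the bar.

Request:
arm_command:
  motion:
    - [0.1,0.3,-0.4,0,0,-0.2,0.65]
    - [0.1,0.3,-0.5,0,0,0,0.65]
    - [0.4,0.05,-0.4,0,0,0,0.65]
    - [0.3,0.03,-0.3,0,0,0,0.65]
    - [0,0,0,0,0,0,0.65]

```text
t: 1.6
ee_pos: [424.2, 238.5, 148.6]
eef_rot: [[-0.079, 0.714, 0.696], [0.997, 0.064, 0.048], [-0.01, 0.698, -0.716]]
ft_force: [-0.9, 0.4, 0.1]
opening: 31.2
grip_force: 0.0
```

```bash
python3 -c "
from h import *
s=sense();print(s['ee_pos'].round(1),s['eef_rot'].round(3),s['opening'],s['t'],s['joint_pos'].round(2),s['ft_force'].round(1))
snap('wrist','f',(120,40,520,340),2)"
```

```text
[424.2 238.5 148.6] [[-0.079  0.714  0.696]
 [ 0.997  0.064  0.048]
 [-0.01   0.698 -0.716]] 31.21578004079146 1.6 [ 0.38  0.27  2.09 -1.4   0.22  1.6 ] [-0.9  0.4  0.1]
```

View pics/f.png

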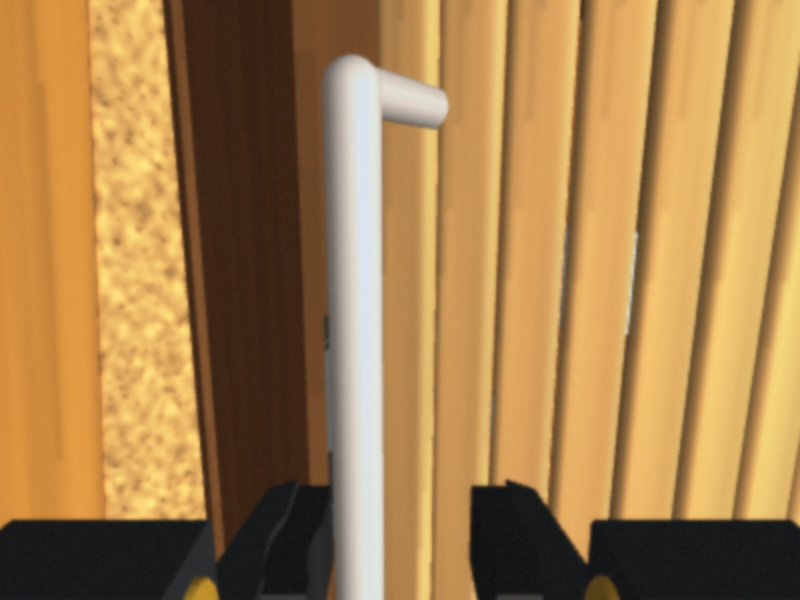

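The bar sits about 10 mm toward the left finger and 18 mm beyond the tips, which matches the estimate. The wrist is close to its joint limits, so I reduce the tilt to about 30°, re-centre and go in.

Request:
arm_command:
  motion:
    - [-0.2,0.1,0.1,-0.09,1,0,0.65]
    - [0,0.15,-0.1,-0.09,1,0,0.65]
    - [0.1,0,-0.17,-0.04,0.5,0,0.65]
    - [0,0,0,0,0,0,0.65]

```text
t: 2.05
ee_pos: [428.8, 237.3, 143.4]
eef_rot: [[-0.062, 0.788, 0.612], [0.998, 0.066, 0.016], [-0.028, 0.612, -0.791]]
ft_force: [-0.3, 0.1, -0.3]
opening: 30.9
grip_force: 0.0
```

```bash
python3 -c "
from h import *
s=sense();print(s['joint_pos'].round(2),s['opening']);B=np.array([427,251,127]);print((s['eef_rot'].T@(B-s['ee_pos'])).round(1))
M=RT('wrist');
for b in(-40,0,40,70): print(proj('wrist',B+b*np.array([-.085,.996,0]),M))
snap('wrist','g')
g=cv2.cvtColor(cv2.imread('pics/g.png'),6)
for v in(80,120,160,200,240): print(v,[int(x) for x in g[v,250:330:3]])"
```

```text
[ 0.37  0.27  2.01 -0.75  0.31  0.95] 30.851659204059303
[ 14.2 -10.5  12.1]
[300.2 335.6]
[298.6 262.5]
[296.8 177.7]
[295.2 104.7]
80 [38, 42, 39, 35, 38, 40, 39, 41, 38, 39, 72, 114, 154, 183, 206, 222, 224, 223, 226, 225, 204, 216, 217, 219, 220, 220, 220]
120 [39, 41, 38, 39, 38, 37, 40, 35, 39, 39, 41, 99, 139, 173, 199, 217, 224, 225, 226, 226, 207, 81, 81, 81, 120, 134, 138]
160 [40, 42, 39, 39, 39, 36, 41, 38, 39, 38, 41, 82, 121, 161, 190, 211, 222, 225, 225, 227, 214, 81, 79, 78, 123, 142, 139]
200 [36, 44, 43, 39, 41, 35, 37, 41, 40, 42, 41, 45, 105, 149, 181, 205, 221, 225, 224, 227, 220, 72, 83, 95, 133, 141, 140]
240 [40, 38, 41, 38, 39, 37, 35, 42, 39, 39, 41, 44, 93, 131, 169, 199, 216, 224, 224, 227, 222, 116, 100, 97, 132, 138, 137]
```

Request:
arm_command:
  motion:
    - [-0.12,0.13,0,-0.06,0.7,0,0.65]
    - [-0.06,0.1,-0.1,-0.06,0.6,0,0.65]
    - [0,0,0,0,0,0,0.65]

```text
t: 2.4
ee_pos: [419.7, 248.4, 138.0]
eef_rot: [[-0.066, 0.862, 0.503], [0.997, 0.074, 0.004], [-0.034, 0.502, -0.864]]
ft_force: [0.3, -0.5, -1.0]
opening: 31.1
grip_force: 0.0
```

```bash
python3 -c "
from h import *
s=sense();print(s['joint_pos'].round(2),s['opening']);B=np.array([427,251,127]);print((s['eef_rot'].T@(B-s['ee_pos'])).round(1))"
```

```text
[ 0.39  0.28  1.94 -0.42  0.47  0.65] 31.081001899049134
[ 2.5  1.  13.2]
```

Well centred. I push in 28 mm and close.

Request:
arm_command:
  motion:
    - [0.15,0,-0.25,0,0,0,0.65]
    - [0.13,0,-0.24,0,0,0,0.65]
    - [0,0,0,0,0,0,0.9]
    - [0,0,0,0,0,0,0.9]
    - [0,0,0,0,0,0,0.9]
  newtons: 25

```text
t: 2.9
ee_pos: [434.6, 248.2, 113.9]
eef_rot: [[-0.067, 0.861, 0.505], [0.997, 0.074, 0.005], [-0.033, 0.503, -0.863]]
ft_force: [6.2, -3.9, -4.5]
opening: 9.9
grip_force: 21.1
```

```bash
python3 -c "
from h import *
s=sense();c,sn=np.cos(np.radians(4.85)),np.sin(np.radians(4.85));ex=np.array([c,sn,0])
A=np.array([610,266.5,64]);B=s['ee_pos']-14*s['eef_rot'][:,2];d=B-A
print(B,np.hypot(d@ex,d[2]),np.degrees(np.arctan2(d[2],-d@ex)))
r=195;th0=np.degrees(np.arctan2(d[2],-d@ex))
def tcp(th,ti):
    t,q=np.radians(th),np.radians(ti);return A+r*(-np.cos(t)*ex+np.array([0,0,np.sin(t)]))+14*(np.sin(q)*ex-np.array([0,0,np.cos(q)]))
N=14;ths=np.linspace(th0,106,N+1);ti=np.linspace(30,2,N+1)
P=[tcp(a,b) for a,b in zip(ths,ti)]
for i in range(N): print(((P[i+1]-P[i])/50).round(2),ths[i+1].round(1))
print(P[0],P[-1])
"
```

```text
[427.54442575 248.18265619 125.94114705] 193.5310912574616 18.6664240922806
[0.15 0.01 0.39] 24.9
[0.19 0.02 0.37] 31.1
[0.23 0.02 0.35] 37.4
[0.27 0.02 0.32] 43.6
[0.3  0.03 0.29] 49.9
[0.33 0.03 0.25] 56.1
[0.35 0.03 0.21] 62.3
[0.38 0.03 0.17] 68.6
[0.39 0.03 0.13] 74.8
[0.4  0.03 0.09] 81.0
[0.41 0.03 0.04] 87.3
[ 0.41  0.04 -0.  ] 93.5
[ 0.41  0.03 -0.05] 99.8
[ 0.4   0.03 -0.1 ] 106.0
[432.89380551 251.47232175 114.28692719] [664.04367629 271.08567235 237.45455913]
```

Request:
arm_command:
  motion:
    - [0.15,0.01,0.39,-0.03,0.33,0,0.9]
    - [0.19,0.02,0.37,-0.03,0.33,0,0.9]
    - [0.23,0.02,0.35,-0.03,0.33,0,0.9]

```text
t: 3.2
ee_pos: [463.8, 250.7, 168.9]
eef_rot: [[-0.07, 0.909, 0.41], [0.997, 0.079, -0.004], [-0.036, 0.409, -0.912]]
ft_force: [34.5, -0.5, -34.5]
opening: 10.1
grip_force: 28.4
```

Request:
arm_command:
  motion:
    - [0.06,0,-0.04,0,0,0,0.9]

```text
t: 3.3
ee_pos: [466.2, 250.8, 169.4]
eef_rot: [[-0.069, 0.909, 0.412], [0.997, 0.077, -0.004], [-0.035, 0.41, -0.911]]
ft_force: [-25.2, 0.8, 22.2]
opening: 9.7
grip_force: 22.2
```

The radial fit is stiff, so I loosen the fingers into a cage around the bar and push along the arc with the outer finger.

Request:
arm_command:
  motion:
    - [0,0,0,0,0,0,0.79]
    - [0.25,0.02,0.32,-0.03,0.33,0,0.79]
    - [0.3,0.03,0.29,-0.03,0.33,0,0.79]
    - [0.33,0.03,0.25,-0.03,0.33,0,0.79]

```text
t: 3.7
ee_pos: [507.9, 254.4, 209.9]
eef_rot: [[-0.074, 0.948, 0.31], [0.996, 0.082, -0.014], [-0.039, 0.308, -0.951]]
ft_force: [-3.1, -0.9, -3.1]
opening: 18.5
grip_force: 1.3
```

Request:
arm_command:
  motion:
    - [0.35,0.03,0.21,-0.03,0.33,0,0.79]
    - [0.38,0.03,0.17,-0.03,0.33,0,0.79]
    - [0.39,0.03,0.13,-0.03,0.33,0,0.79]
    - [0.4,0.03,0.09,-0.03,0.33,0,0.79]

```text
t: 4.1
ee_pos: [584.7, 260.8, 240.0]
eef_rot: [[-0.079, 0.981, 0.177], [0.996, 0.085, -0.026], [-0.04, 0.174, -0.984]]
ft_force: [-2.3, 1.2, -1.5]
opening: 18.4
grip_force: 0.9
```

```bash
python3 -c "
from h import *
s=sense();print(s['joint_pos'].round(2));snap('scene','i');snap('wrist','j')
a=cv2.imread('pics/i.png');cv2.imwrite('pics/ij.png',np.hstack([cv2.resize(a[60:330,300:640],(400,318))[:300],cv2.resize(cv2.imread('pics/j.png'),(400,300))]))"
```

```text
[ 0.26  0.48  1.15 -0.07  1.35  0.19]
```

View pics/ij.png

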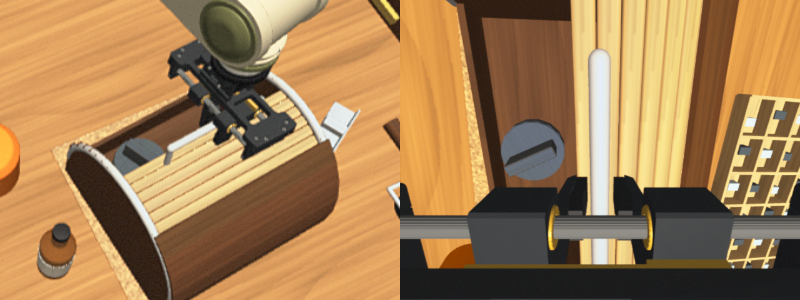

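The shutter is about 84° round, the bar is inside the fingers, and the cap shows in the box's front half. I continue to the stop.

Request:
arm_command:
  motion:
    - [0.41,0.03,0.04,-0.03,0.33,0,0.79]
    - [0.41,0.04,0,-0.03,0.33,0,0.79]
    - [0.41,0.03,-0.05,-0.03,0.33,0,0.79]
    - [0.3,0.03,-0.07,-0.03,0.2,0,0.79]
    - [0.1,0,-0.03,0,0,0,0.79]

```text
t: 4.7
ee_pos: [659.9, 266.9, 233.6]
eef_rot: [[-0.085, 0.996, 0.036], [0.995, 0.087, -0.042], [-0.045, 0.032, -0.998]]
ft_force: [-50.7, -9.2, 20.1]
opening: 20.2
grip_force: 22.9
```

Request:
arm_command:
  motion:
    - [-0.08,0,0,0,0,0,0.75]
    - [0,0,0.2,0,0,0,0.72]
    - [0,0,0.6,0,0,0,0.72]
    - [-0.6,0,0.8,0,0,0,0.5]
    - [-0.9,-0.3,0.2,0,0,0,0.2]

```text
t: 5.2
ee_pos: [588.0, 252.8, 327.3]
eef_rot: [[-0.084, 0.994, 0.063], [0.996, 0.086, -0.036], [-0.042, 0.059, -0.997]]
ft_force: [0.7, -0.5, 0.9]
opening: 38.6
grip_force: 0.0
```

Request:
arm_command:
  motion:
    - [-0.9,-0.5,0,0,0,0,0]
    - [-0.9,-0.5,0,0,0,0,0]
    - [0,0,0,0,0,0,0]

```text
t: 5.5
ee_pos: [494.1, 201.9, 324.3]
eef_rot: [[-0.084, 0.995, 0.053], [0.996, 0.086, -0.039], [-0.043, 0.05, -0.998]]
ft_force: [0.6, 0.1, 0.8]
opening: 62.8
grip_force: 0.0
```

```bash
python3 -c "
from h import *
s=sense();print(s['ee_pos'].round(1),s['eef_rot'].round(3))
m,R,t=RT('wrist');np.savez('w2',R=R,t=t)
snap('wrist','k');snap('scene','l')
a=cv2.imread('pics/l.png');cv2.imwrite('pics/kl.png',np.hstack([cv2.resize(a[60:330,300:640],(400,318))[:300],cv2.resize(cv2.imread('pics/k.png'),(400,300))]))"
```

```text
[494.1 201.9 324.3] [[-0.084  0.995  0.053]
 [ 0.996  0.086 -0.039]
 [-0.043  0.05  -0.998]]
```

View pics/kl.png

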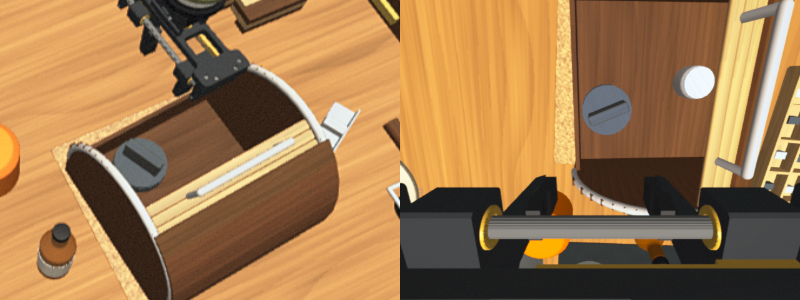

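Fully open view: scene crop shows bar at (190,195)–(292,142), cap at (141,162); wrist crop shows cap disc at (607,110) and the tin behind it at (693,82).

```bash
python3 -c "
from h import *
S=lambda u,v,z:onz('scene',300+u/1.1765,60+v/1.1765,z)
w=np.load('w2.npz');MW=(camera_model('wrist'),w['R'],w['t']);W=lambda u,v,z:onz('wrist',(u-400)*1.6,v*1.6,z,MW)
print('bar',S(190,195,253),S(292,142,253))
print('barW',W(783,5,253),W(749,175,253))
A=[610,266.5,64];ex=np.array([.9964,.0845,0])
P=S(241,168.5,253);print((P-A)@ex)
# cap bar top via images: segment dark slot
a=cv2.imread('pics/l.png')[160:240,380:460];k=cv2.imread('pics/k.png')[110:240,280:400]
o=np.zeros((520,800,3),np.uint8);o[:400,:400]=cv2.resize(a,(400,400),interpolation=3);o[:433,400:]=cv2.resize(k,(400,433),interpolation=3);cv2.imwrite('pics/m.png',o)"
```

```text
bar [660.9 172.7 253. ] [651.3 348.7 253. ]
barW [644.3 350.8 253. ] [663.4 189.8 253. ]
45.44218000000004
```

View pics/m.png

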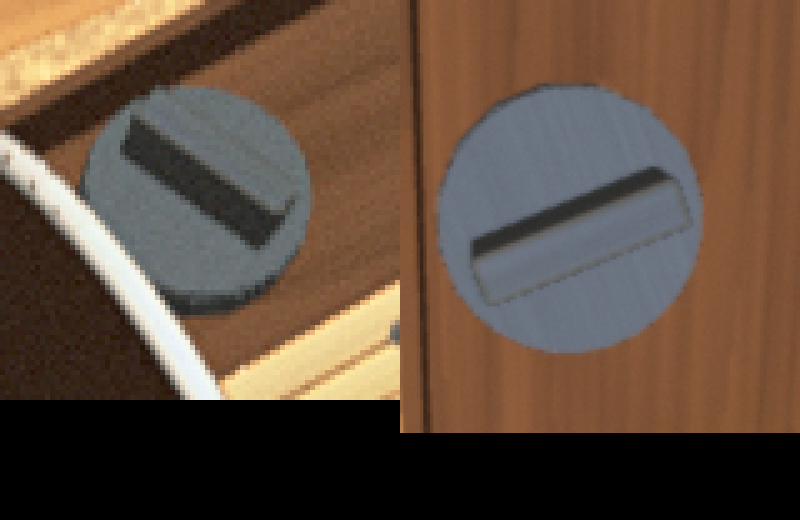

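```bash
python3 -c "
from h import *
w=np.load('w2.npz');MW=(camera_model('wrist'),w['R'],w['t']);W=lambda u,v,z:onz('wrist',280+(u-400)/3.333,110+v/3.333,z,MW)
S=lambda u,v,z:onz('scene',380+u/5,160+v/5,z)
a,b=W(481,279,79),W(676,203,79);print('top',(a+b)/2,a,b,b-a,np.hypot(*(b-a)[:2]),np.degrees(np.arctan2(*(b-a)[1::-1])))
print('disc',W(571,218,37),S(197,195,37),W(438,218,37),W(704,218,37))
a,b=S(130,117,79),S(295,195,79);print(a,b)
"
```

```text
top [519.45 217.5   79.  ] [488.5 202.5  79. ] [550.4 232.5  79. ] [61.9 30.   0. ] 68.78669929572139 25.85727195974515
disc [520.4 219.2  37. ] [525.8 212.5  37. ] [472.4 215.4  37. ] [569. 223.  37.]
[495.7 188.3  79. ] [554.8 233.3  79. ]
```

```bash
python3 -c "
from h import *
w=np.load('w2.npz');MW=(camera_model('wrist'),w['R'],w['t']);ex=np.array([.9964,.0845,0]);ey=np.array([-.0845,.9964,0])
k=cv2.imread('pics/k.png');g=cv2.cvtColor(k,6)
C=np.array([520.4,218,10])
for u in (320,360,400,440):
    col=g[225:285,u].astype(int);col=cv2.GaussianBlur(g[225:285,u].reshape(-1,1),(1,5),0).ravel().astype(int);v=225+np.argmin(np.diff(col));p=onz('wrist',u,v,10,MW);print(u,v,p,(p-C)@ey,(p-C)@ex)
s=sense();print(s['joint_pos'].round(2))
"
```

```text
320 253 [517.5 108.2  10. ] -109.15967 -12.167659999999977
360 252 [572.9 113.4  10. ] -108.65968999999998 43.472300000000004
400 251 [628.8 118.6  10. ] -108.20196 99.61045999999997
440 250 [685.3 123.9  10. ] -107.69528999999999 156.35490999999996
[ 0.19  0.3   1.18 -0.05  1.62  0.1 ]
```

Cap is at (520.4,217.8), with the bar at 26°. The wall distance confirms it. I level the tool, turn it −69° and come down above the cap.

Request:
arm_command:
  motion:
    - [0.05,0.03,-0.2,0.37,0.51,0,0]
    - [0.05,0.03,-0.2,0,0,-1,0]
    - [0.05,0.03,-0.2,0,0,-1,0]
    - [0.05,0.03,-0.2,0,0,-1,0]
    - [0.05,0.03,-0.2,0,0,-1,0]

```text
t: 6.1
ee_pos: [514.2, 211.6, 273.1]
eef_rot: [[0.331, 0.944, 0.003], [0.944, -0.331, 0.0], [0.001, 0.003, -1.0]]
ft_force: [0.2, 0.6, -0.7]
opening: 88.3
grip_force: 0.0
```

Request:
arm_command:
  motion:
    - [0.05,0.03,-0.2,0,0,-1,0]
    - [0.05,0.03,-0.2,0,0,-1,0]
    - [0.05,0.03,-0.2,0,0,-1,0]
    - [0.05,0.03,-0.2,0,0,-1,0]
    - [0.05,0.03,-0.2,0,0,-1,0]

```text
t: 6.6
ee_pos: [526.7, 219.2, 223.0]
eef_rot: [[0.759, 0.652, 0.003], [0.652, -0.759, -0.001], [0.002, 0.002, -1.0]]
ft_force: [0.2, -0.3, -0.2]
opening: 87.9
grip_force: 0.0
```

Request:
arm_command:
  motion:
    - [0,0,-0.2,0,0,-1,0]
    - [0,0,-0.2,0,0,-1,0]
    - [0,0,0,0,0,-0.5,0]
    - [0,0,0,0,0,0,0]

```text
t: 7.0
ee_pos: [526.4, 219.0, 203.2]
eef_rot: [[0.9, 0.437, 0.002], [0.437, -0.9, -0.001], [0.001, 0.002, -1.0]]
ft_force: [-0.3, 0.5, -1.7]
opening: 88.4
grip_force: 0.0
```

```bash
python3 -c "
from h import *
s=sense();R=s['eef_rot'];print(s['ee_pos'].round(1),s['opening'],'tilt units',(np.cross(R[:,2],[0,0,-1])/.1047).round(2),'yaw',np.degrees(np.arctan2(R[1,1],R[0,1])).round(1))
MW=RT('wrist');np.savez('w3',R=MW[1],t=MW[2])
a=np.radians(26);d=np.array([np.cos(a),np.sin(a),0]);n=np.array([-d[1],d[0],0]);C=np.array([520.4,217.8,79])
im=camera('wrist');cv2.imwrite('pics/n_full.png',im)
pts=[C+x*37*d+y*9*n for x,y in((1,1),(1,-1),(-1,-1),(-1,1))]
q=np.array([proj('wrist',p,MW) for p in pts],np.int32);print(q.tolist());cv2.polylines(im,[q],True,(0,0,255),1)
cv2.imwrite('pics/n.png',im)"
```

```text
[526.4 219.  203.2] 88.39357155142261 tilt units [0.01 0.02 0.  ] yaw -64.1
[[306, 192], [329, 192], [329, 282], [307, 282]]
```

View pics/n.png

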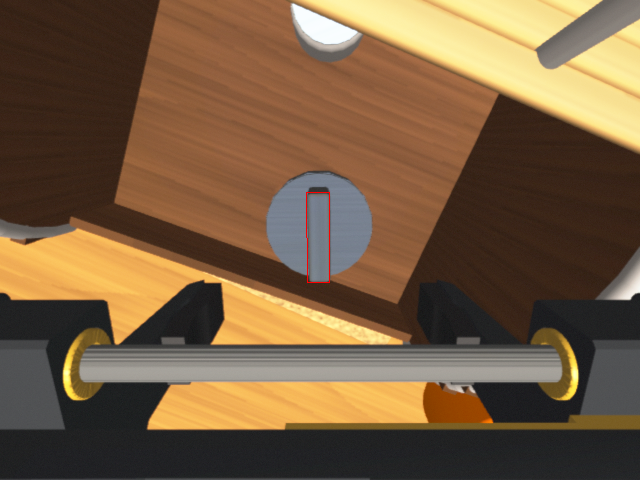

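The projected outline lies right on the grip bar, around (318,237). I go down and grip.

Request:
arm_command:
  motion:
    - [-0.12,-0.02,-0.6,0,0,0,0]
    - [0,0,-0.8,0,0,0,0]
    - [0,0,-0.8,0,0,0,0]
    - [0,0,-0.5,0,0,0,0]
    - [0,0,-0.4,0,0,0,0]

```text
t: 7.55
ee_pos: [519.4, 217.8, 46.9]
eef_rot: [[0.899, 0.439, 0.001], [0.439, -0.899, -0.001], [0.0, 0.001, -1.0]]
ft_force: [0.6, 0.8, -0.1]
opening: 88.4
grip_force: 0.0
```

Request:
arm_command:
  motion:
    - [0,0,-0.08,0,0,0,0.9]
    - [0,0,0,0,0,0,0.9]
    - [0,0,0,0,0,0,0.9]
    - [0,0,0,0,0,0,0.9]
    - [0,0,0,0,0,0,0.9]
  newtons: 50

```text
t: 8.05
ee_pos: [519.5, 217.7, 45.5]
eef_rot: [[0.899, 0.437, 0.003], [0.437, -0.899, -0.001], [0.002, 0.002, -1.0]]
ft_force: [0.1, 0.5, -0.3]
opening: 50.1
grip_force: 0.0
```

Request:
arm_command:
  motion:
    - [0,0,0,0,0,0,0.9]
    - [0,0,0,0,0,0,0.9]
    - [0,0,0,0,0,0,0.9]

```text
t: 8.35
ee_pos: [519.1, 217.6, 44.7]
eef_rot: [[0.9, 0.437, 0.001], [0.437, -0.9, -0.001], [0.001, 0.002, -1.0]]
ft_force: [0.2, 0.4, -0.6]
opening: 26.2
grip_force: 0.0
```

Request:
arm_command:
  motion:
    - [0,0,0,0,0,0,0.9]
    - [0,0,0,0,0,0,0.9]
    - [0,0,0,0,0,0,0.9]

```text
t: 8.65
ee_pos: [519.1, 217.5, 44.6]
eef_rot: [[0.899, 0.437, 0.001], [0.437, -0.899, -0.001], [0.001, 0.002, -1.0]]
ft_force: [0.3, -0.7, 0.9]
opening: 17.7
grip_force: 50.0
```

Request:
arm_command:
  motion:
    - [0,0,0.2,0,0,0,0.9]
    - [0,0,0.5,0,0,0,0.9]
    - [0,0,0.6,0,0,0,0.9]
    - [0,0,0.8,0,0,0,0.9]
    - [0,0,0.8,0,0,0,0.9]

```text
t: 9.15
ee_pos: [518.4, 217.5, 191.1]
eef_rot: [[0.9, 0.437, -0.0], [0.437, -0.9, -0.001], [-0.001, 0.001, -1.0]]
ft_force: [1.8, 0.6, -3.1]
opening: 17.7
grip_force: 50.0
```

Cap is held. I lift clear and move toward the jar, stopping short for a wrist look at its mouth.

Request:
arm_command:
  motion:
    - [0,0,0.9,0,0,0,0.9]
    - [0,0,0.9,0,0,0,0.9]
    - [-0.1,-0.6,0.2,0,0,0,0.9]
    - [-0.2,-0.9,0,0,0,0,0.9]
    - [-0.2,-0.9,0,0,0,0,0.9]

```text
t: 9.65
ee_pos: [493.1, 96.7, 290.0]
eef_rot: [[0.899, 0.438, 0.001], [0.438, -0.899, -0.001], [0.001, 0.001, -1.0]]
ft_force: [0.1, -1.2, -3.7]
opening: 17.6
grip_force: 50.0
```

Request:
arm_command:
  motion:
    - [-0.2,-0.9,0,0,0,0,0.9]
    - [-0.2,-0.9,0,0,0,0,0.9]
    - [-0.2,-0.9,0,0,0,0,0.9]
    - [-0.2,-0.9,0,0,0,0,0.9]
    - [-0.1,-0.8,0,0,0,0,0.9]

```text
t: 10.15
ee_pos: [447.7, -124.0, 289.9]
eef_rot: [[0.9, 0.436, 0.001], [0.436, -0.9, -0.001], [0.0, 0.001, -1.0]]
ft_force: [0.7, 0.3, -4.1]
opening: 18.0
grip_force: 50.0
```

Request:
arm_command:
  motion:
    - [0,-0.5,0,0,0,0,0.9]
    - [0,0,0,0,0,0,0.9]

```text
t: 10.35
ee_pos: [448.5, -149.9, 289.5]
eef_rot: [[0.901, 0.433, 0.001], [0.433, -0.901, -0.001], [-0.0, 0.001, -1.0]]
ft_force: [0.1, 0.1, -2.8]
opening: 17.5
grip_force: 50.0
```

```bash
python3 -c "
from h import *
s=sense();R=s['eef_rot'];print(s['ee_pos'].round(1),s['opening'],'tilt units',(np.cross(R[:,2],[0,0,-1])/.1047).round(2),'yaw',np.degrees(np.arctan2(R[1,1],R[0,1])).round(1),s['joint_pos'].round(2))
MW=RT('wrist');np.savez('w4',R=MW[1],t=MW[2])
im=camera('wrist');cv2.imwrite('pics/o_full.png',im)
C=np.array([517,-241.7,136])
q=[proj('wrist',C+[36*np.cos(a),36*np.sin(a),0],MW) for a in np.linspace(0,6.28,40)]
print(proj('wrist',C,MW));cv2.polylines(im,[np.array(q,np.int32)],True,(0,0,255),1)
cv2.imwrite('pics/o.png',cv2.resize(im,(800,600)))"
```

```text
[ 448.5 -149.9  289.5] 17.518832096164008 tilt units [0.01 0.   0.  ] yaw -64.3 [-0.57  0.21  1.4  -0.    1.53  0.55]
[452.2 197.7]
```

View pics/o.png

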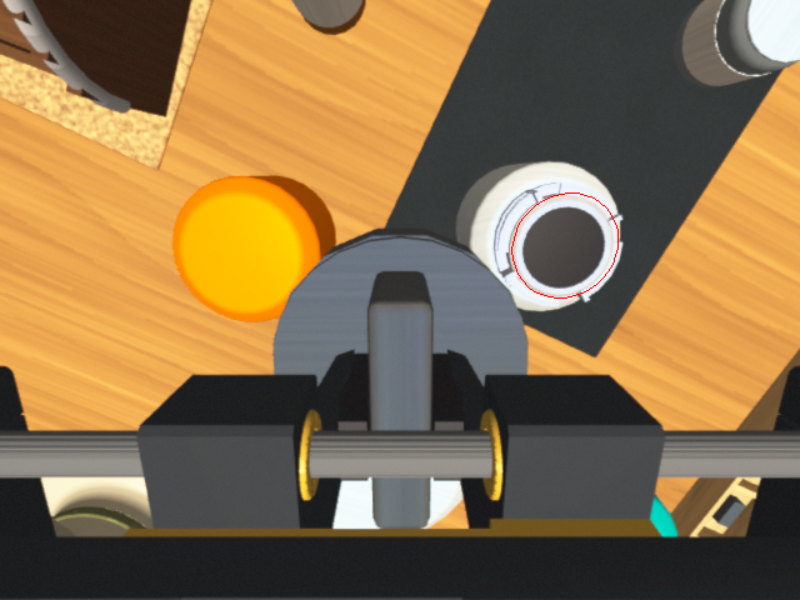

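The rim overlay, centred at about (565,247) of the 800-px view, coincides with the real rim. I fine-measure the hole centre and the cap's offset in the grip.

```bash
python3 -c "
from h import *
w=np.load('w4.npz');MW=(camera_model('wrist'),w['R'],w['t']);im=cv2.imread('pics/o_full.png');g=cv2.cvtColor(im,6)
m=(cv2.GaussianBlur(g,(5,5),0)<110).astype(np.uint8);m[:, :405]=0;m[:,505:]=0;m[:150]=0;m[245:]=0
n,l,st,c=cv2.connectedComponentsWithStats(m);i=l[198,452];cs=cv2.findContours((l==i).astype(np.uint8),0,1)[0][0];e=cv2.fitEllipse(cs);print(e,onz('wrist',*e[0],136,MW))
s=sense();T=s['ee_pos'];R=s['eef_rot'];
for o in(0,2): 
  for z in (-7.6,): print(o,proj('wrist',T+R[:,0]*(48.5+o)+[0,0,z],MW),proj('wrist',T+R[:,1]*48.5+R[:,0]*o+[0,0,z],MW))
print([int(x) for x in g[176:192,320]])
"
```

```text
((450.6458740234375, 197.71258544921875), (58.896934509277344, 65.44441223144531), 48.5791130065918) [ 516.4 -240.5  136. ]
0 [317.5 189.2] [420.9 292. ]
2 [317.5 184.6] [421.2 288.1]
[54, 58, 58, 56, 59, 58, 56, 47, 49, 47, 48, 53, 66, 60, 88, 113]
```

Request:
arm_command:
  motion:
    - [0.45,-0.61,0,0,0,0,0.9]
    - [0.45,-0.61,-0.2,0,0,0,0.9]
    - [0.44,-0.61,-0.4,0,0,0,0.9]
    - [0,0,-0.6,0,0,0,0.9]
    - [0,0,-0.6,0,0,0,0.9]
  newtons: 58

```text
t: 10.9
ee_pos: [516.5, -238.1, 198.3]
eef_rot: [[0.899, 0.437, 0.001], [0.437, -0.899, -0.0], [0.001, 0.001, -1.0]]
ft_force: [0.3, -0.3, -3.7]
opening: 17.4
grip_force: 58.0
```

Request:
arm_command:
  motion:
    - [0,0,0,0,0,0,0.9]

```text
t: 11.0
ee_pos: [514.9, -236.7, 196.0]
eef_rot: [[0.899, 0.438, -0.006], [0.438, -0.899, 0.004], [-0.003, -0.006, -1.0]]
ft_force: [0.1, 0.8, -3.8]
opening: 17.6
grip_force: 58.0
```

Request:
arm_command:
  motion:
    - [0.02,-0.09,0,0.04,0.06,0,0.9]
    - [0,0,-0.2,0,0,0,0.9]
    - [0,0,-0.2,0,0,0,0.9]
    - [0,0,0,0,0,0,0.9]

```text
t: 11.4
ee_pos: [516.6, -243.0, 178.6]
eef_rot: [[0.899, 0.437, -0.007], [0.437, -0.899, 0.004], [-0.004, -0.007, -1.0]]
ft_force: [-0.9, -0.0, -2.9]
opening: 17.4
grip_force: 58.0
```

Request:
arm_command:
  motion:
    - [-0.02,0.03,0,-0.04,-0.07,0,0.9]
    - [0,0,-0.08,0,0,0,0.9]
    - [0,0,-0.08,0,0,0,0.9]
    - [0,0,0,0,0,0,0.9]

```text
t: 11.8
ee_pos: [515.8, -241.8, 171.0]
eef_rot: [[0.9, 0.437, 0.001], [0.437, -0.9, -0.0], [0.001, 0.001, -1.0]]
ft_force: [-0.4, 0.4, -3.7]
opening: 17.5
grip_force: 58.0
```

Request:
arm_command:
  motion:
    - [0,0,-0.06,0,0,0,0.9]
    - [0,0,0,0,0,0,0.9]

```text
t: 12.0
ee_pos: [516.0, -241.9, 168.2]
eef_rot: [[0.9, 0.437, 0.002], [0.437, -0.9, -0.001], [0.001, 0.001, -1.0]]
ft_force: [0.2, 0.9, -2.3]
opening: 17.5
grip_force: 58.0
```

Request:
arm_command:
  motion:
    - [0,0,-0.04,0,0,0,0.9]
    - [0,0,0,0,0,0,0.9]

```text
t: 12.2
ee_pos: [516.0, -241.9, 166.4]
eef_rot: [[0.9, 0.437, 0.002], [0.437, -0.9, -0.001], [0.001, 0.002, -1.0]]
ft_force: [0.1, -0.1, -3.9]
opening: 17.5
grip_force: 58.0
```

Request:
arm_command:
  motion:
    - [0,0,-0.04,0,0,0,0.9]
    - [0,0,0,0,0,0,0.9]

```text
t: 12.4
ee_pos: [516.0, -241.9, 164.3]
eef_rot: [[0.9, 0.437, 0.002], [0.437, -0.9, -0.001], [0.001, 0.002, -1.0]]
ft_force: [0.6, 0.3, -4.3]
opening: 17.6
grip_force: 58.0
```

Request:
arm_command:
  motion:
    - [0,0,-0.03,0,0,0,0.9]
    - [0,0,0,0,0,0,0.9]

```text
t: 12.6
ee_pos: [516.2, -242.0, 163.6]
eef_rot: [[0.9, 0.437, 0.003], [0.437, -0.9, -0.002], [0.002, 0.003, -1.0]]
ft_force: [-0.7, 0.7, 1.4]
opening: 17.5
grip_force: 58.0
```

Contact is at 163.6, so the cap rests on the ridges as predicted. I press lightly and turn anticlockwise.

Request:
arm_command:
  motion:
    - [0,0,-0.02,0,0,0,0.9]
    - [0,0,0,0,0,0.6,0.9]
    - [0,0,0,0,0,0.6,0.9]

```text
t: 12.9
ee_pos: [516.8, -242.3, 163.5]
eef_rot: [[0.837, 0.548, 0.006], [0.548, -0.837, -0.002], [0.003, 0.005, -1.0]]
ft_force: [1.3, 1.4, 4.7]
opening: 17.8
grip_force: 58.0
```

Request:
arm_command:
  motion:
    - [0,0,0,0,0,0.6,0.9]
    - [0,0,0,0,0,0.6,0.9]
    - [0,0,0,0,0,0,0.9]

```text
t: 13.2
ee_pos: [516.0, -241.9, 161.9]
eef_rot: [[0.762, 0.647, 0.002], [0.647, -0.762, -0.0], [0.002, 0.002, -1.0]]
ft_force: [1.0, 0.7, -3.6]
opening: 17.6
grip_force: 58.0
```

It fell free (force back to −3.6 N at z 161.9), so it's in the thread start. I follow it down to about 154.6.

Request:
arm_command:
  motion:
    - [0,0,-0.06,0,0,0,0.9]
    - [0,0,0,0,0,0,0.9]

```text
t: 13.4
ee_pos: [515.8, -241.8, 158.4]
eef_rot: [[0.763, 0.646, 0.002], [0.646, -0.763, 0.0], [0.001, 0.001, -1.0]]
ft_force: [-0.8, -0.3, -4.1]
opening: 17.5
grip_force: 58.0
```

Request:
arm_command:
  motion:
    - [0,0,-0.05,0,0,0,0.9]
    - [0,0,0,0,0,0,0.9]

```text
t: 13.6
ee_pos: [515.9, -241.9, 156.1]
eef_rot: [[0.763, 0.646, 0.002], [0.646, -0.763, 0.0], [0.001, 0.001, -1.0]]
ft_force: [0.7, -0.3, -3.3]
opening: 17.6
grip_force: 58.0
```

Request:
arm_command:
  motion:
    - [0,0,-0.03,0,0,0,0.9]
    - [0,0,0,0,0,0,0.9]

```text
t: 13.8
ee_pos: [516.0, -241.9, 154.9]
eef_rot: [[0.763, 0.647, 0.002], [0.647, -0.763, -0.0], [0.002, 0.002, -1.0]]
ft_force: [0.3, 0.3, -4.1]
opening: 17.5
grip_force: 58.0
```

Request:
arm_command:
  motion:
    - [0,0,-0.02,0,0,0,0.9]
    - [0,0,0,0,0,0,0.9]

```text
t: 14.0
ee_pos: [516.2, -242.0, 154.6]
eef_rot: [[0.763, 0.647, 0.003], [0.647, -0.763, -0.001], [0.002, 0.003, -1.0]]
ft_force: [-1.0, 0.1, 0.9]
opening: 17.4
grip_force: 58.0
```

Seated at −9 mm, as it should be. Now I turn it clockwise.

Request:
arm_command:
  motion:
    - [0,0,-0.007,0,0,-0.6,0.9]
    - [0,0,-0.007,0,0,-0.8,0.9]
    - [0,0,-0.007,0,0,-0.8,0.9]
    - [0,0,0,0,0,0,0.9]

```text
t: 14.4
ee_pos: [516.7, -242.6, 154.4]
eef_rot: [[0.891, 0.454, 0.005], [0.454, -0.891, -0.003], [0.003, 0.005, -1.0]]
ft_force: [-0.3, -0.7, 5.5]
opening: 17.7
grip_force: 58.0
```

```bash
cat > st.py <<'E'
from h import *
s=sense();R=s['eef_rot'];print(s['t'],s['ee_pos'].round(1),'yaw',np.degrees(np.arctan2(R[1,1],R[0,1])).round(1),'tilt u',(np.cross(R[:,2],[0,0,-1])/.1047).round(2),'T',s['ft_torque'].round(2),'F',s['ft_force'].round(1),s['opening'])
E
python3 st.py
```

```text
14.4 [ 516.7 -242.6  154.4] yaw -63.0 tilt u [0.03 0.05 0.  ] T [-0.04  0.32 -0.04] F [-0.3 -0.7  5.5] 17.651958043968072
```

Request:
arm_command:
  motion:
    - [-0.01,0.01,-0.003,0,0,-0.8,0.9]
    - [0,0,-0.007,0,0,-0.8,0.9]
    - [0,0,-0.007,0,0,-0.8,0.9]
    - [0,0,-0.007,0,0,-0.8,0.9]
    - [0,0,0,0,0,0,0.9]

```text
t: 14.9
ee_pos: [515.9, -242.0, 152.7]
eef_rot: [[0.991, 0.137, 0.003], [0.137, -0.991, -0.003], [0.003, 0.004, -1.0]]
ft_force: [-0.1, -1.3, 5.3]
opening: 17.7
grip_force: 58.0
```

```bash
python3 st.py
```

```text
14.9 [ 515.9 -242.   152.7] yaw -82.2 tilt u [0.03 0.03 0.  ] T [-0.14  0.3  -0.14] F [-0.1 -1.3  5.3] 17.657671906839088
```

Request:
arm_command:
  motion:
    - [0,0,-0.008,0,0,-0.8,0.9]
    - [0,0,-0.008,0,0,-0.8,0.9]
    - [0,0,-0.008,0,0,-0.8,0.9]
    - [0,0,-0.008,0,0,-0.8,0.9]
    - [0,0,0,0,0,0,0.9]

```text
t: 15.4
ee_pos: [515.9, -241.9, 150.8]
eef_rot: [[0.981, -0.195, 0.002], [-0.195, -0.981, -0.003], [0.003, 0.003, -1.0]]
ft_force: [0.3, -1.7, 3.1]
opening: 18.2
grip_force: 58.0
```

```bash
python3 st.py
```

```text
15.4 [ 515.9 -241.9  150.8] yaw -101.2 tilt u [0.03 0.02 0.  ] T [-0.17  0.34 -0.09] F [ 0.3 -1.7  3.1] 18.15924251548226
```

Going well: 1.2 mm remains, roughly 12–25°.

Request:
arm_command:
  motion:
    - [0,0,-0.008,0,0,-0.6,0.9]
    - [0,0,-0.008,0,0,-0.6,0.9]
    - [0,0,-0.006,0,0,-0.6,0.9]
    - [0,0,0,0,0,0,0.9]

```text
t: 15.8
ee_pos: [515.9, -241.8, 149.8]
eef_rot: [[0.927, -0.374, 0.002], [-0.374, -0.927, -0.004], [0.003, 0.003, -1.0]]
ft_force: [-1.6, -1.8, 4.4]
opening: 17.6
grip_force: 58.0
```

```bash
python3 st.py
```

```text
15.8 [ 515.9 -241.8  149.8] yaw -112.0 tilt u [0.03 0.02 0.  ] T [-0.15  0.29 -0.01] F [-1.6 -1.8  4.4] 17.59492471382947
```

Request:
arm_command:
  motion:
    - [0,0,-0.005,0,0,-0.5,0.9]
    - [0,0,-0.003,0,0,-0.5,0.9]
    - [0,0,0,0,0,0,0.9]

```text
t: 16.1
ee_pos: [515.6, -241.5, 149.5]
eef_rot: [[0.884, -0.467, 0.001], [-0.467, -0.884, -0.003], [0.003, 0.002, -1.0]]
ft_force: [-2.4, -0.4, 8.1]
opening: 17.7
grip_force: 58.2
```

```bash
python3 st.py
```

```text
16.1 [ 515.6 -241.5  149.5] yaw -117.9 tilt u [0.03 0.01 0.  ] T [0.2  0.47 0.58] F [-2.4 -0.4  8.1] 17.691312574550512
```

The torque is rising at −14 mm, so it's at the stop. One more nudge to confirm.

Request:
arm_command:
  motion:
    - [0,0,0,0,0,-0.4,0.9]
    - [0,0,0,0,0,-0.3,0.9]
    - [0,0,0,0,0,0,0.9]

```text
t: 16.4
ee_pos: [515.5, -241.0, 149.5]
eef_rot: [[0.849, -0.529, 0.0], [-0.529, -0.849, -0.003], [0.002, 0.002, -1.0]]
ft_force: [-3.6, 1.1, 7.7]
opening: 17.6
grip_force: 61.3
```

```bash
python3 st.py
```

```text
16.4 [ 515.5 -241.   149.5] yaw -121.9 tilt u [0.03 0.   0.  ] T [0.41 0.67 1.54] F [-3.6  1.1  7.7] 17.568079109130245
```

At the stop (1.5 N·m, z −14 mm). I release and lift.

Request:
arm_command:
  motion:
    - [0,0,0,0,0,0,0]
    - [0,0,0,0,0,0,0]
    - [0,0,0,0,0,0,0]
    - [0,0,0,0,0,0,0]
    - [0,0,0,0,0,0,0]

```text
t: 16.9
ee_pos: [515.5, -241.4, 148.6]
eef_rot: [[0.846, -0.534, 0.0], [-0.534, -0.846, -0.002], [0.001, 0.002, -1.0]]
ft_force: [0.6, -0.6, -0.9]
opening: 55.8
grip_force: 0.0
```

Request:
arm_command:
  motion:
    - [0,0,0.2,0,0,0,0]
    - [0,0,0.6,0,0,0,0]
    - [0,0,0.8,0,0,0,0]
    - [0,0,0.8,0,0,0,0]
    - [-0.8,0.8,0.5,0,0,0,0]

```text
t: 17.4
ee_pos: [485.2, -211.6, 292.2]
eef_rot: [[0.844, -0.536, 0.006], [-0.536, -0.845, -0.006], [0.008, 0.002, -1.0]]
ft_force: [-0.3, 0.6, -0.1]
opening: 88.1
grip_force: 0.0
```

Request:
arm_command:
  motion:
    - [-0.9,0.9,0,0,0,0,0]
    - [-0.9,0.9,0,0,0,0,0]
    - [0,0,0,0,0,0,0]

```text
t: 17.7
ee_pos: [408.9, -134.7, 290.0]
eef_rot: [[0.846, -0.533, 0.0], [-0.533, -0.846, -0.002], [0.001, 0.002, -1.0]]
ft_force: [0.7, -0.5, 0.1]
opening: 87.7
grip_force: 0.0
```

```bash
python3 st.py; python3 -c "
from h import *
snap('scene','z')
a=np.radians(-121.9+90);d=np.array([np.cos(a),np.sin(a),0])
im=cv2.imread('pics/z_full.png')
for z in (184,):
  for s in(-37,37):print(proj('scene',np.array([516.5,-241.5,z])+s*d))
cv2.imwrite('pics/z.png',np.vstack([cv2.resize(im,(640,480)),]))"
```

```text
17.7 [ 408.9 -134.7  290. ] yaw -122.2 tilt u [0.02 0.   0.  ] T [0.19 0.09 0.03] F [ 0.7 -0.5  0.1] 87.741862245922
[210.  241.5]
[202.1 281.4]
```

View pics/z.png

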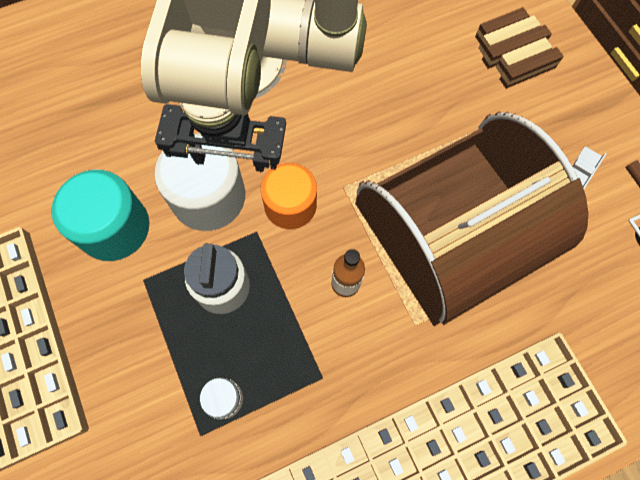

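The picture shows the cap level on the jar with its bar along (210,242)–(202,281) as predicted. The shutter is fully open and the bystanders haven't moved.

```bash
python3 -c "
from cell import *
print(sign_off())"
```

```text
the job is handed in; nothing more can be done
None
```

I opened the shutter to its stop, screwed the steel cap fully home on the small aluminium jar, let go, and handed the job in with about 18 s on the clock.

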